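# Clamp the stuck eyepiece canister in the jig

## Robot

A 6-joint arm with a two-finger parallel gripper is mounted at the origin on the work surface. World frame = base frame: x ahead of the robot, y to its left, z up, the work surface at z = 0. Lengths are in m, angles in rad, forces in N, time in s.
With the tool pointing down it reaches from about 0.3 to 0.775 m from the base axis. Payload 14.6 kg.
Tool frame: the origin (TCP) lies on the centre line of the jaws, within the pads' length; the fingertips stand 25 mm ahead of it and the grasp point (between the pads) lies 6 mm ahead of it (ctrl.tip_reach is the distance from the TCP to the fingertips, in m); z points along the fingers, y is the line along which they close (so a half turn about z gives the same grasp; the last joint's range is limited). The gripper opens to 94 mm and grips with 3 to 60 N. Pads are 16 mm wide; open, the fingers measure 119 mm over their backs; the gripper's body (75 mm by 177 mm) begins 78 mm behind the grasp point.
Start: joints at [-1.415, 0.3, 1.521, -0, 1.321, -0.067], TCP at [0.122, -0.536, 0.23] pointing down, gripper open.
Joint ranges: [-3.03, 3.03], [-0.79, 2.21], [0.23, 2.52], [-1.04, 4.18], [0, 3.07], [-2.55, 2.55]. Speed limits (rad/s): [2.22, 2.22, 2.57, 3.14, 3.14, 3.14].

## Interface

Orientations are given as [roll, pitch, yaw] about the fixed x, y, z axes, in that order (R = Rz(yaw) Ry(pitch) Rx(roll)).
In Python, from station import ctrl gives the robot as it stands. The module is installed in compiled form; this text tells all that it offers.
- The arm moves only by the tool apply_moves, never from a script. Its argument "deltas" is a list of rows, each a list of 7 numbers: the closure in counts, from 0 (fully open) to 255 (shut), then the shift along the world's x, y, z in cm, then the turn, a rotation vector about the world's x, y, z in rad. In form: [[jaw, tx, ty, tz, ax, ay, az], ...]. A call has 1 to 10 rows; each row shifts and turns the commanded pose from where the row before left it; what a row does not reach is not made up. A row lasts 1/10 s, in which the tool goes at most 50 mm and 8.59 degrees, less where a joint would pass 70% of its speed; a pose out of reach is approached as far as the arm can. A call with a gripper value outside its range is refused whole. The fingers move at their own pace and stop on an object; "grip_force" is the grip in N (left out, the last holds). Time passes only in rows, so rows that do not move let the fingers close. It gives the time, the measured TCP pose, the force, the opening and the grip force at its end, in the units of the state.
- ctrl.get_obs(): the state, without advancing time (a new reading comes with each control period).
- ctrl.camera(name): name is "scene" or "top" or "wrist"; returns a dict with "img" (420x560x3 uint8, red, green, blue), "K" (3x3 intrinsics, pixels), "pose" (4x4, takes a point from camera to world coordinates); the wrist camera has in their place "hand_eye" (4x4, takes a point from camera to tool coordinates, whose origin is the TCP and whose axes are the flange's). Camera axes: x right, y up, looking along -z (the intrinsics and any distortion apply to the point x, -y, -z); pixel columns grow to the right and rows downward; lengths in m; the calibration is good to about 2 mm. The wrist camera is an equidistant fisheye: a pixel r from the principal point sees the ray r / f radians off the axis. A picture is of the moment at which its call begins: read the wrist's pose just before it. There is no depth.
- ctrl.hand_in(): hands the job in; it is judged then, once.
The state is a dict: "time_s": time; "qpos": joint angles; "joint_vel": joint speeds; "tau": joint torques, N m; "ee_pos": TCP position; "eef_rot": TCP orientation; "force": force on the tool from outside, world axes, zero at the start; "moment": the same for the moment, N m; "grip_width": finger opening in m; "grip_force": force on a finger pad.
Only numpy, scipy, OpenCV 4.12 (cv2) and the standard library are available. Lean on these libraries where they do the work, as an engineer would, in place of code of your own. Each camera call takes 0.05 s, during which the arm holds its last target. There are 200 camera calls.

## Task

The eyepiece canister's cap has jammed, so hold the canister ready for unscrewing: push it with the fingertips along its channel in the wooden jig until its bottom is fully home against the steel stop. Only then push the jig's lever over past upright so that it snaps down onto the canister and stays there. Lift nothing, and leave the loose optics round the jig where they are.

Things in the scene. Friction and masses are not known exactly. Their poses are not given: they have to be found in the camera images.
- jig: Fixed holding jig: plywood plate 190 x 90 x 8 mm, origin under its centre on the cart top, z up. Its own +x is the push direction. Two wooden rails along x (x = -60 to 50 mm), tops 26 mm above the cart top and 50 mm apart inside, form a channel open at -x and closed at +x by a steel stop plate 8 mm thick, 74 wide, top 44 mm above the cart top.
- stop_face (a point): Centre of the stop plate's face that the canister's bottom must meet: at x = 50 mm, y = 0, z = 31 mm in the jig's frame.
- hinge_pin (a point): Centre of the lever's hinge pin: at x = 68 mm, y = 0, z = 66 mm in the jig's frame; the pin runs along the jig's y between two steel cheeks (x = 57 to 79 mm, y within 14 mm either side, tops 74 mm above the cart top).
- canister: Loose aluminium screw-top canister on its side in the channel, 84 mm long, 46 mm in diameter, about 0.2 kg. Origin on its axis at mid length, 31 mm above the cart top; its x runs from cap to bottom, the knurled cap being the -x end, away from the stop. It starts 20 to 45 mm short of the stop; home, its origin is at x = 8 mm in the jig's frame. It may roll a little.
- lever (a joint): Lever angle: 0 leaning fully back beyond the stop (towards the jig's +x), 0.6 upright, more when leaning over the channel (towards the jig's -x). A spring throws it away from upright to either side. It starts at rest at 0 and takes about 2 N at the knob to move; past upright it snaps down by itself and rests on the canister's top at about 2.1 (about 2.25 with nothing under it).
- lever_knob (a point): Centre of the 22 mm black ball knob at the end of the lever, a steel bar 12 mm wide and 8 thick; 90 mm from the hinge pin. At the start about 51 mm beyond the pin towards the jig's +x and 140 mm above the cart top; upright 156 mm above it. A rubber pad 14 mm across, 55 mm from the pin, stands 15.5 mm out from the bar's centre line on the channel side.
- diagonal: Bystander: loose white plastic star diagonal, a housing 44 x 44 x 38 mm high with an aluminium nose 26 mm long at its -x side and an eyepiece socket 23 mm long at its +y side; origin under the centre of the housing.
- eyepiece: Bystander: loose matte black eyepiece standing upright, 38 mm across and 50 mm high, origin under its centre.
- moon_filter: Bystander: loose green glass moon filter lying flat in its ring, 31 mm across, 7 mm high, origin under its centre.
- eyecup: Bystander: loose black rubber eyecup ring, 40 mm across, 22 mm high, origin under its centre.
Mind the look-alikes: they are no part of the job. Of the things that look like the jig, the smaller one is meant. Leave any yellow look-alike of the canister alone.

How it is judged:
By the outcome, as a careful person would: the job done as asked, in the order asked, and still so for the second after the job is handed in, with the robot touching nothing.
It also fails if it takes over 46 s, if anything falls off the work surface, if the arm or the gripper's body presses on something with over 40 N, if the wrist force passes 120 N, or if a joint passes its speed limit or range.

## Working session

There is one attempt and no reset: what is moved stays moved. The work goes in short steps, Python scripts to look and compute and a tool call to move; the robot and the scene stay as the last step left them, time stands still between calls to the robot, and variables do not carry over. Pictures are saved under pics/ and viewed, at most 10 in all, crops included, and the job is handed in when it is done.

Besides the shell and the picture viewer there is one more tool, called after "Request:" by a JSON object that holds its "fn" and its "kwargs", one argument or row to a line. apply_moves: Moves the arm, as the interface text tells. Its arguments: {"type":"object","properties":{"deltas":{"type":"array"},"grip_force":{"type":"number"}},"required":["deltas"]}

```bash
mkdir -p pics; cat > h.py <<'E'
import numpy as np, cv2
from station import ctrl
def cast(c,uv,z):
    K,T=np.array(c["K"]),np.array(c["pose"])
    d=np.linalg.inv(K)@[uv[0],uv[1],1.0]; d=T[:3,:3]@[d[0],-d[1],-d[2]]
    o=T[:3,3]; return o+d*(z-o[2])/d[2]
def proj(c,p):
    K,T=np.array(c["K"]),np.array(c["pose"])
    q=T[:3,:3].T@(np.array(p)-T[:3,3]); q=K@[q[0],-q[1],-q[2]]; return q[:2]/q[2]
E
python3 - <<'E'
from h import *
import pickle
d={n:ctrl.camera(n) for n in("scene","top")}
pickle.dump(d,open("c0.pkl","wb"))
for n in d:
    cv2.imwrite(f"pics/{n}0.png",d[n]["img"][:,:,::-1]); print(d[n]["K"],np.round(d[n]["pose"],3))
E
```

```text
[[520.71540393   0.         275.96818976]
 [  0.         520.71540393 214.16869245]
 [  0.           0.           1.        ]] [[-0.782 -0.517  0.348  0.865]
 [ 0.623 -0.643  0.445  0.396]
 [-0.006  0.565  0.825  0.933]
 [ 0.     0.     0.     1.   ]]
[[393.15982262   0.         282.20740912]
 [  0.         393.15982262 204.13516258]
 [  0.           0.           1.        ]] [[ 0.007  0.989 -0.147  0.399]
 [-1.     0.004 -0.022 -0.042]
 [-0.021  0.147  0.989  0.911]
 [ 0.     0.     0.     1.   ]]
```

View pics/scene0.png

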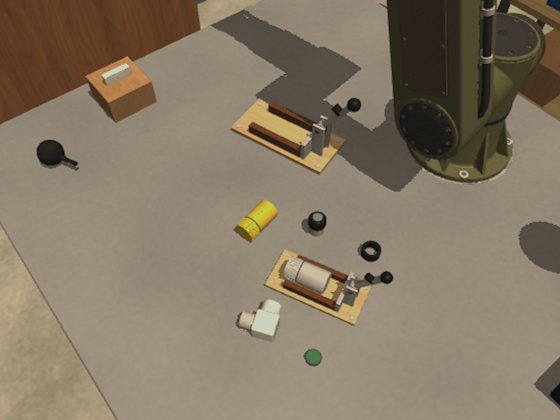

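View pics/top0.png

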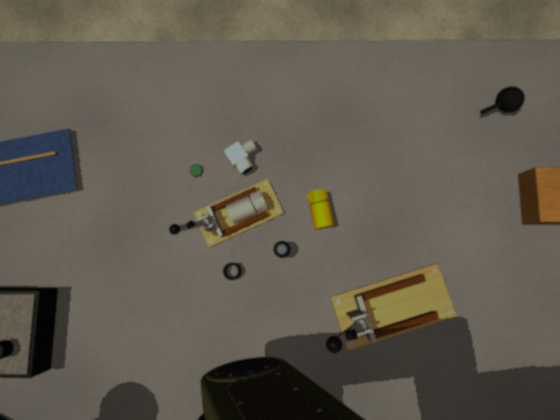

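The wanted one is the small jig, at top (238,213) and scene (318,287), with the grey canister at top (245,207). The look-alikes are the large jig at top (395,305) and the yellow canister at top (320,209). The lever knob is at top (175,229) and scene (387,278). The loose items in the top view are the diagonal (240,155), filter (196,170), eyecup (232,271) and eyepiece (282,249). I'll check this in one close crop and measure.

```bash
python3 - <<'E'
from h import *
import pickle
d=pickle.load(open("c0.pkl","rb"))
t,s=d["top"]["img"],d["scene"]["img"]
a=cv2.resize(t[165:255,160:300],None,fx=5.6,fy=5.6,interpolation=cv2.INTER_CUBIC)[:300*2,:]
b=cv2.resize(s[240:330,255:400],None,fx=5.4,fy=5.4,interpolation=cv2.INTER_CUBIC)
cv2.imwrite("pics/crop_t.png",a[:,:,::-1]);cv2.imwrite("pics/crop_s.png",b[:,:,::-1]);print(a.shape,b.shape)
# plate mask in small-jig window
for n,(r0,r1,c0,c1) in {"top":(170,255,185,295),"scene":(240,330,255,375)}.items():
    im=d[n]["img"]; hsv=cv2.cvtColor(im,cv2.COLOR_RGB2HSV)
    m=((hsv[...,0]>12)&(hsv[...,0]<30)&(hsv[...,1]>80)&(hsv[...,2]>110)).astype(np.uint8); M=np.zeros_like(m);M[r0:r1,c0:c1]=m[r0:r1,c0:c1]
    pts=cv2.findNonZero(M); r=cv2.minAreaRect(cv2.convexHull(pts)); 
    hull=cv2.convexHull(pts); ap=cv2.approxPolyDP(hull,5,True)[:,0]
    P=[cast(d[n],p,0.008)[:2] for p in ap.astype(float)]
    print(n,ap.tolist(),np.round(P,4).tolist())
    # rectangle fit in plane
    H=np.array([cast(d[n],p[0],0.008)[:2]*1000 for p in hull.astype(float)],np.float32)
    rr=cv2.minAreaRect(H); print(rr)
E
```

```text
(504, 784, 3) (486, 783, 3)
top [[282, 210], [211, 246], [194, 214], [265, 179]] [[0.5198, -0.0215], [0.4357, 0.1409], [0.5094, 0.1831], [0.593, 0.019]]
((513.9074096679688, 80.34553527832031), (91.82875061035156, 190.8604278564453), 24.9893741607666)
scene [[371, 286], [353, 325], [265, 282], [285, 249]] [[0.4358, 0.1476], [0.5191, 0.1847], [0.593, 0.0105], [0.5145, -0.0234]]
((516.7484130859375, 79.9925765991211), (93.98540496826172, 191.06842041015625), 25.106353759765625)
```

View pics/crop_t.png

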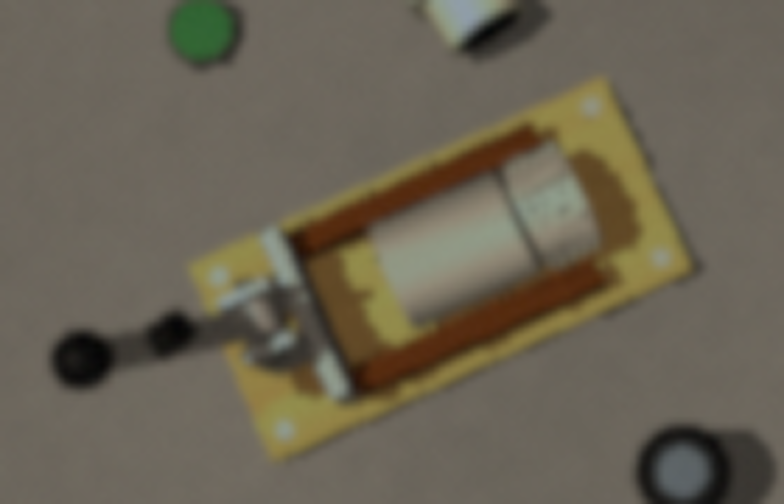

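View pics/crop_s.png

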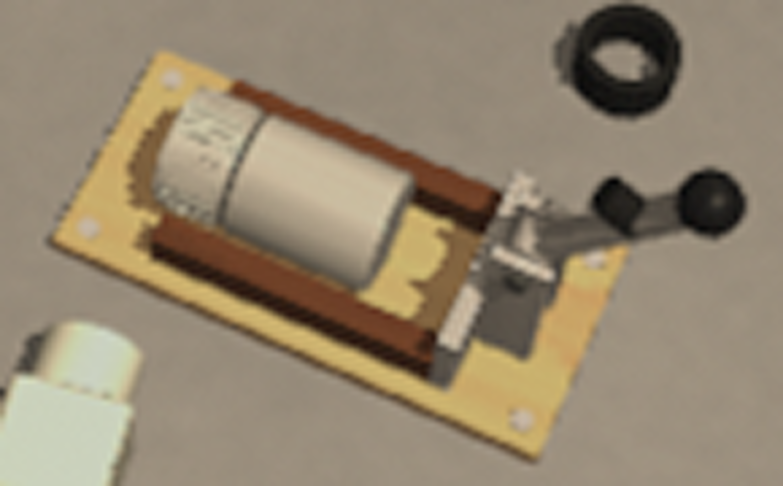

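The crops confirm the choice: small jig, grey canister with its knurled cap at the open end and a gap at the stop, and the lever leaning back. Next I'll refine the pose from the four plate screws and the knob.

```bash
python3 - <<'E'
from h import *
import pickle
d=pickle.load(open("c0.pkl","rb"))
f={"top":lambda p:(np.array(p)+.5)/5.6-.5+[160,165],"scene":lambda p:(np.array(p)+.5)/5.4-.5+[255,240]}
scr={"top":[(592,106),(660,257),(218,274),(285,430)],"scene":[(88,227),(172,78),(522,419),(597,258)]}
yaw={}
for n in scr:
    W=np.array([cast(d[n],f[n](p),.009)[:2] for p in scr[n]]); c=W.mean(0)
    u=W[2:].mean(0)-W[:2].mean(0); v=W[[0,2]].mean(0)-W[[1,3]].mean(0)
    print(n,"centre",c.round(4),"len",np.linalg.norm(u).round(4),np.linalg.norm(v).round(4),"yaw",np.degrees([np.arctan2(*u[::-1]),np.arctan2(*v[::-1])]).round(2))
y=np.radians(115);R=np.array([[np.cos(y),-np.sin(y)],[np.sin(y),np.cos(y)]]);c=np.array([.5155,.0805])
px={"knob":(((82,359),(711,203)),.14),"can bottom rim top":(((388,262),(412,188)),.048),"cap corner":(((592,240),(160,200)),.031)}
for k,(ps,z) in px.items():
    for n,p in zip(("top","scene"),ps):
        w=cast(d[n],f[n](p),z); print(k,n,w.round(4),"jig",(R.T@(w[:2]-c)).round(4))
o=ctrl.get_obs(); print(o["time_s"],o["ee_pos"],o["eef_rot"],o["grip_width"],o["force"],ctrl.tip_reach)
E
```

```text
top centre [0.5143 0.0804] len 0.1697 0.0704 yaw [115.06  24.83]
scene centre [0.5156 0.08  ] len 0.1705 0.0701 yaw [115.18  24.46]
knob top [0.4639 0.1883 0.14  ] jig [0.1195 0.0012]
knob scene [0.4651 0.1873 0.14  ] jig [0.1181 0.0005]
can bottom rim top top [0.5108 0.0956 0.048 ] jig [ 0.0156 -0.0021]
can bottom rim top scene [0.4968 0.093  0.048 ] jig [0.0192 0.0117]
cap corner top [0.5224 0.0158 0.031 ] jig [-0.0615  0.0211]
cap corner scene [0.5635 0.0342 0.031 ] jig [-0.0622 -0.024 ]
0.1 [ 0.12148269 -0.53619379  0.22993211] [-3.14053266e+00 -5.43900412e-05  2.22753649e-01] 0.09412705437121666 [-0.23336974 -0.35454313  0.27265555] 0.025
```

Request:
{"fn": "apply_moves", "kwargs": {
  "deltas": [
    [255, 0, 0, 3.5, 0, 0, 0],
    [255, 0, 0, 3.5, 0, 0, 0],
    [255, 2.7, 3.3, 0, 0, 0, 0.112],
    [255, 2.7, 3.3, 0, 0, 0, 0.112],
    [255, 2.7, 3.3, 0, 0, 0, 0.112],
    [255, 2.7, 3.3, 0, 0, 0, 0.112],
    [255, 2.7, 3.3, 0, 0, 0, 0.112],
    [255, 2.7, 3.3, 0, 0, 0, 0.112],
    [255, 2.7, 3.3, 0, 0, 0, 0.112],
    [255, 2.7, 3.3, 0, 0, 0, 0.112]
  ],
  "grip_force": 10
}}

```text
time_s: 1.1
ee_pos: [0.3382, -0.2708, 0.3003]
eef_rot: [-3.141, -0.0, 1.123]
force: [0.4, -0.5, -0.3]
grip_width: 0.0172
grip_force: 0.0
```

Request:
{"fn": "apply_moves", "kwargs": {
  "deltas": [
    [255, 2.7, 3.3, 0, 0, 0, 0.112],
    [255, 2.7, 3.3, 0, 0, 0, 0.112],
    [255, 2.7, 3.3, 0, 0, 0, 0.112],
    [255, 2.7, 3.3, 0, 0, 0, 0.112],
    [255, 2.7, 3.3, 0, 0, 0, 0.112],
    [255, 2.7, 3.3, 0, 0, 0, 0.112],
    [255, 2.7, 3.3, 0, 0, 0, 0.112],
    [255, 2.7, 3.3, 0, 0, 0, 0.112],
    [255, 0, 0, 0, 0, 0, 0],
    [255, 0, 0, 0, 0, 0, 0]
  ]
}}

```text
time_s: 2.1
ee_pos: [0.5535, -0.008, 0.2997]
eef_rot: [-3.14, -0.001, 2.015]
force: [-0.3, -0.1, 0.5]
grip_width: 0.0007
grip_force: 0.0
```

Request:
{"fn": "apply_moves", "kwargs": {
  "deltas": [
    [255, 0.4, -0.3, -4.5, 0, 0, -0.006],
    [255, 0, 0, -4.5, 0, 0, 0],
    [255, 0, 0, -4.5, 0, 0, 0],
    [255, 0, 0, -4.5, 0, 0, 0],
    [255, 0, 0, -4, 0, 0, 0],
    [255, 0, 0, -2.5, 0, 0, 0],
    [255, 0, 0, -1.2, 0, 0, 0],
    [255, 0, 0, 0, 0, 0, 0]
  ]
}}

```text
time_s: 2.9
ee_pos: [0.5568, -0.0122, 0.0428]
eef_rot: [-3.14, -0.001, 2.007]
force: [0.5, 0.8, 0.3]
grip_width: 0.0001
grip_force: 0.0
```

```bash
python3 - <<'E'
from h import *
s=ctrl.camera("scene");im=s["img"][220:340,230:390]
cv2.imwrite("pics/s1.png",cv2.resize(im,None,fx=5,fy=5,interpolation=cv2.INTER_CUBIC)[:,:,::-1])
o=ctrl.get_obs();print(o["ee_pos"],o["eef_rot"],o["force"])
E
```

```text
[ 0.55755952 -0.01203698  0.04412304] [3.14139285e+00 2.01497873e-04 2.00754241e+00] [ 0.31783537 -0.24590567  1.38930148]
```

View pics/s1.png

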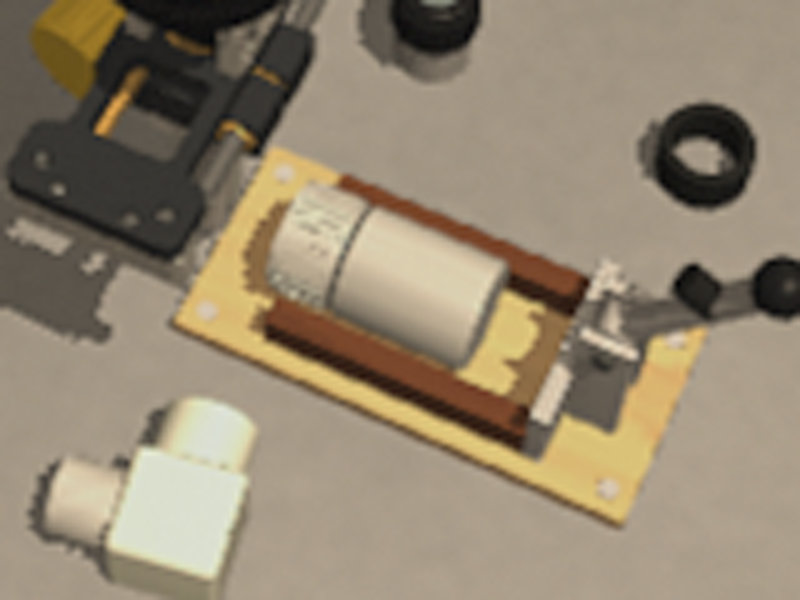

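Request:
{"fn": "apply_moves", "kwargs": {
  "deltas": [
    [255, -0.42, 0.9, 0, 0, 0, 0],
    [255, -0.3, 0.63, 0, 0, 0, 0],
    [255, -0.21, 0.45, 0, 0, 0, 0],
    [255, -0.21, 0.45, 0, 0, 0, 0],
    [255, -0.21, 0.45, 0, 0, 0, 0],
    [255, -0.21, 0.45, 0, 0, 0, 0],
    [255, -0.21, 0.45, 0, 0, 0, 0],
    [255, -0.21, 0.45, 0, 0, 0, 0],
    [255, -0.13, 0.27, 0, 0, 0, 0],
    [255, 0, 0, 0, 0, 0, 0]
  ]
}}

```text
time_s: 3.95
ee_pos: [0.536, 0.0341, 0.0433]
eef_rot: [-3.141, -0.001, 2.009]
force: [0.1, 0.1, -0.5]
grip_width: 0.0006
grip_force: 0.0
```

Request:
{"fn": "apply_moves", "kwargs": {
  "deltas": [
    [255, -0.13, 0.27, 0, 0, 0, 0],
    [255, -0.13, 0.27, 0, 0, 0, 0],
    [255, 0, 0, 0, 0, 0, 0]
  ]
}}

```text
time_s: 4.25
ee_pos: [0.5335, 0.0394, 0.0432]
eef_rot: [-3.141, -0.001, 2.009]
force: [-0.2, -0.8, -0.7]
grip_width: 0.0005
grip_force: 0.0
```

Request:
{"fn": "apply_moves", "kwargs": {
  "deltas": [
    [255, -0.06, 0.13, 0, 0, 0, 0],
    [255, -0.06, 0.13, 0, 0, 0, 0],
    [255, 0, 0, 0, 0, 0, 0]
  ]
}}

```text
time_s: 4.55
ee_pos: [0.5327, 0.0412, 0.0434]
eef_rot: [-3.141, 0.001, 2.009]
force: [1.4, -5.9, -1.0]
grip_width: 0.0005
grip_force: 2.8
```

Request:
{"fn": "apply_moves", "kwargs": {
  "deltas": [
    [255, -0.06, 0.13, 0, 0, 0, 0],
    [255, 0, 0, 0, 0, 0, 0],
    [255, 0, 0, 0, 0, 0, 0]
  ]
}}

```text
time_s: 4.85
ee_pos: [0.5328, 0.0413, 0.0437]
eef_rot: [3.141, 0.003, 2.009]
force: [6.4, -15.5, -2.2]
grip_width: 0.0004
grip_force: 7.9
```

```bash
python3 - <<'E'
from h import *
im=[]
for n,(r,c) in {"top":(175,195),"scene":(235,280)}.items():
    a=ctrl.camera(n)["img"][r:r+80,c:c+100]; im.append(cv2.resize(a,None,fx=4,fy=4,interpolation=cv2.INTER_CUBIC))
cv2.imwrite("pics/p2.png",np.hstack(im)[:,:,::-1])
o=ctrl.get_obs();print(o["ee_pos"],o["force"])
E
```

```text
[0.53275195 0.04127991 0.04364868] [  5.78862936 -14.27835651  -1.80134491]
```

View pics/p2.png

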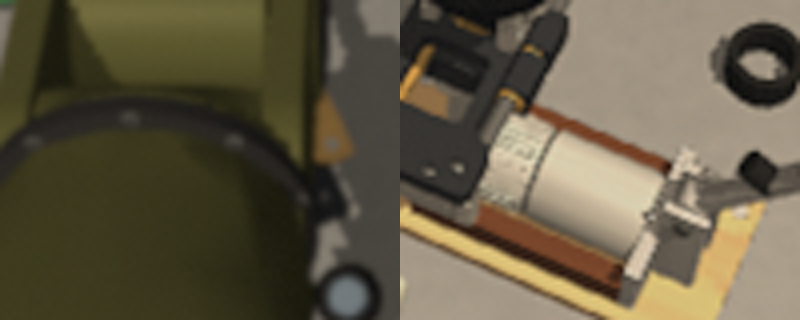

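Both the force jump to about 16 N, with no further travel, and the picture (canister bottom against the stop plate at about (655,215)) show it is home. Next I back off, rise and go round behind the knob.

Request:
{"fn": "apply_moves", "kwargs": {
  "deltas": [
    [255, 0.2, -0.43, 0, 0, 0, 0],
    [255, 0.42, -0.9, 0, 0, 0, 0],
    [255, 0.64, -1.36, 0, 0, 0, 0],
    [255, 0, 0, 4.3, 0, 0, 0],
    [255, 0, 0, 4.3, 0, 0, 0],
    [255, 0, 0, 4.3, 0, 0, 0],
    [255, 0, 0, 4.3, 0, 0, 0],
    [255, 0, 0, 4.3, 0, 0, 0],
    [255, 0, 0, 4.3, 0, 0, 0],
    [255, 0, 0, 0, 0, 0, 0]
  ]
}}

```text
time_s: 5.95
ee_pos: [0.5461, 0.0152, 0.3074]
eef_rot: [3.133, 0.004, 2.009]
force: [0.3, -0.4, 0.4]
grip_width: 0.0004
grip_force: 0.0
```

Request:
{"fn": "apply_moves", "kwargs": {
  "deltas": [
    [255, -1.8, 3.8, 0, 0, 0, 0],
    [255, -1.8, 3.8, 0, 0, 0, 0],
    [255, -1.8, 3.8, 0, 0, 0, 0],
    [255, -1.8, 3.8, 0, 0, 0, 0],
    [255, -1.8, 3.8, 0, 0, 0, 0],
    [255, -1, 2.2, 0, 0, 0, 0],
    [255, 0, 0, 0, 0, 0, 0]
  ]
}}

```text
time_s: 6.65
ee_pos: [0.4439, 0.2296, 0.301]
eef_rot: [-3.141, -0.0, 2.012]
force: [0.5, -0.1, 0.1]
grip_width: 0.0005
grip_force: 0.0
```

```bash
python3 - <<'E'
from h import *
o=ctrl.get_obs();p=o["ee_pos"];r=p[:2]-np.array([.515,.0802]);a=np.radians(115.1)
print(p,o["eef_rot"],"jig",r@[np.cos(a),np.sin(a)],r@[-np.sin(a),np.cos(a)],o["force"])
im=[]
for n,(r,c) in {"top":(160,160),"scene":(220,270)}.items():
    a=ctrl.camera(n)["img"][r:r+100,c:c+130]; im.append(cv2.resize(a,None,fx=3,fy=3,interpolation=cv2.INTER_CUBIC))
cv2.imwrite("pics/p3.png",np.hstack(im)[:,:,::-1])
E
```

```text
[0.44385292 0.2296422  0.300998  ] [-3.14099155e+00 -4.61132792e-04  2.01175294e+00] jig 0.16551074611225558 0.001035276697559409 [ 0.45318161 -0.08961608  0.06308816]
```

View pics/p3.png

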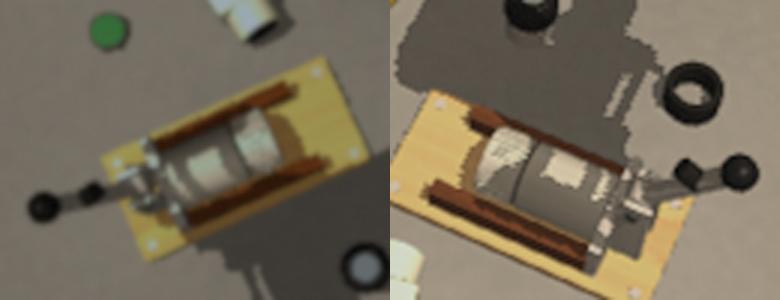

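The canister has stayed home with no visible gap at the stop, and the lever is still back. I'll descend behind the knob and push.

Request:
{"fn": "apply_moves", "kwargs": {
  "deltas": [
    [255, 0, 0, -4, 0, 0, 0],
    [255, 0, 0, -4, 0, 0, 0],
    [255, 0, 0, -4, 0, 0, 0],
    [255, 0, 0, -3, 0, 0, 0],
    [255, 0, 0, 0, 0, 0, 0]
  ]
}}

```text
time_s: 7.25
ee_pos: [0.4437, 0.2261, 0.1479]
eef_rot: [-3.135, -0.0, 2.007]
force: [0.2, 0.3, 0.4]
grip_width: 0.0005
grip_force: 0.0
```

Request:
{"fn": "apply_moves", "kwargs": {
  "deltas": [
    [255, 0.46, -0.95, 0, 0, 0, 0],
    [255, 0.46, -0.95, 0, 0, 0, 0],
    [255, 0.43, -0.91, 0, 0, 0, 0],
    [255, 0.43, -0.91, 0, 0, 0, 0],
    [255, 0.43, -0.91, 0, 0, 0, 0],
    [255, 0.43, -0.91, 0, 0, 0, 0]
  ]
}}

```text
time_s: 7.85
ee_pos: [0.4718, 0.1716, 0.1522]
eef_rot: [3.14, 0.0, 2.009]
force: [-0.7, 1.7, 1.3]
grip_width: 0.0008
grip_force: 0.6
```

Request:
{"fn": "apply_moves", "kwargs": {
  "deltas": [
    [255, 0.42, -0.9, 0, 0, 0, 0],
    [255, 0.42, -0.9, 0, 0, 0, 0],
    [255, 0.34, -0.72, 0, 0, 0, 0],
    [255, 0, 0, 0, 0, 0, 0],
    [255, 0, 0, 0, 0, 0, 0]
  ]
}}

```text
time_s: 8.35
ee_pos: [0.4828, 0.1473, 0.1513]
eef_rot: [-3.141, -0.0, 2.008]
force: [-0.3, 0.3, 0.1]
grip_width: 0.0002
grip_force: 0.0
```

```bash
python3 - <<'E'
from h import *
a=ctrl.camera("scene")["img"][220:330,250:400]
cv2.imwrite("pics/p4.png",cv2.resize(a,None,fx=4,fy=4,interpolation=cv2.INTER_CUBIC)[:,:,::-1])
E
```

```text
(no output)
```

View pics/p4.png

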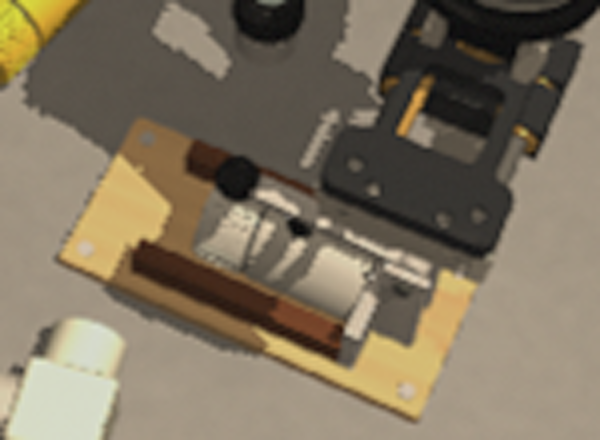

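The lever has snapped over. The knob is now above the cap end at (238,178) and the pad is on the canister at (298,228). I'll back off, rise, and check the final state before handing in.

Request:
{"fn": "apply_moves", "kwargs": {
  "deltas": [
    [255, -0.8, 1.8, 0, 0, 0, 0],
    [255, -1.6, 3.6, 0, 0, 0, 0],
    [255, 0, 0, 4, 0, 0, 0],
    [255, 0, 0, 4, 0, 0, 0],
    [255, 0, 0, 4, 0, 0, 0],
    [255, -1.2, 3.6, 0, 0, 0, 0],
    [255, 0, 0, 0, 0, 0, 0]
  ]
}}

```text
time_s: 9.1
ee_pos: [0.4459, 0.24, 0.2725]
eef_rot: [3.14, -0.001, 2.011]
force: [-0.1, 0.8, -0.2]
grip_width: 0.0002
grip_force: 0.0
```

```bash
python3 - <<'E'
from h import *
im=[]
S=ctrl.camera("scene");T=ctrl.camera("top")
for C,(r,c) in ((T,(140,170)),(S,(220,240))):
    im.append(cv2.resize(C["img"][r:r+130,c:c+130],None,fx=3,fy=3,interpolation=cv2.INTER_CUBIC))
cv2.imwrite("pics/p5.png",np.hstack(im)[:,:,::-1])
a=np.radians(115.1);X=np.array([np.cos(a),np.sin(a),0])
for t in(2.1,2.25):
    p=np.array([.515,.0802,.066])+X*(.068-.09*np.sin(t-.6))+[0,0,.09*np.cos(t-.6)]
    print(t,"knob expected px top",proj(T,p).round(1)-[170,140],"scene",proj(S,p).round(1)-[240,220],"(x3 in crop)")
E
```

```text
2.1 knob expected px top [73.5 63.8] scene [69.4 44.4] (x3 in crop)
2.25 knob expected px top [74.2 64.8] scene [69.1 47.9] (x3 in crop)
```

View pics/p5.png

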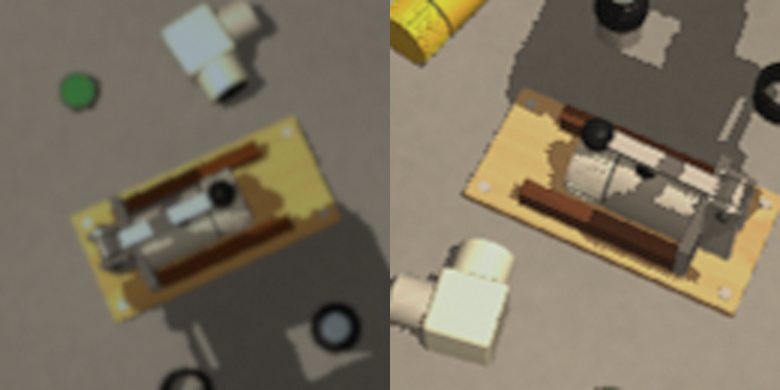

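The knob is at top (221,193) against an expected (220,191), and at scene (208,134) against (208,133). That matches the lever at 2.1, resting on the canister. The canister is against the stop and the bystanders haven't moved.

```bash
python3 -c "
from station import ctrl
print(ctrl.hand_in())"
```

```text
the job is handed in; nothing more can be done
None
```

The canister is home against the steel stop, the lever was then pushed over and has snapped down onto it, the loose optics are where they were, and the job is handed in at about 9 s of the 46 s allowed.

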